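# Close a grinding capsule rim on rim and clamp it on the shaker

## Robot

A 6-joint arm with a two-finger parallel gripper is mounted at the origin on a cart in front of the work surface, level with it; the furniture and walls round the work are solid. World frame = base frame: x ahead of the robot, y to its left, z up, the work surface at z = 0. Lengths are in m, angles in rad, forces in N, time in s.
With the tool pointing down it reaches from about 0.25 to 0.8 m from the base axis. Payload 3.9 kg.
Tool frame: the origin (TCP) lies at the very end of the fingers, on their centre line; the grasp point (between the pads) lies 19 mm behind it; z points along the fingers, y is the line along which they close (so a half turn about z gives the same grasp; the last joint's range is limited). The gripper opens to 85 mm and grips with 20 to 120 N. Pads are 22 mm wide; open, the fingers measure 114 mm over their backs; the gripper's body (76 mm by 85 mm) begins 54 mm behind the grasp point. The pads swing forward as they close: fully open they stand 13 mm farther back than shut.
Start: joints at [-1.284, 0.26, -0.138, 1.173, 0, 1.571], TCP at [0.149, -0.504, 0.231] pointing down, gripper open.
Joint ranges: [-2.78, 2.78], [-0.83, 1.72], [-1.28, 1.37], [-1.9, 2.12], [-1.57, 1.48], [-3.14, 3.14]. Speed limits (rad/s): [2.57, 2.57, 3.14, 3.14, 3.14, 3.14].

## Interface

Orientations are given as [roll, pitch, yaw] about the fixed x, y, z axes, in that order (R = Rz(yaw) Ry(pitch) Rx(roll)).
In Python, from plant import bot gives the robot as it stands.
- The arm moves only by the tool jog_arm, never from a script. Its argument "motion" is a list of rows, each an object with "offset": the shift along the tool's x, y, z in mm, a list of three; "twist": the turn, a rotation vector about the tool's x, y, z in rad, a list of three; "grip": the opening in per cent of the stroke, from 0 (shut) to 100 (fully open). In form: [{"offset": [dx, dy, dz], "twist": [ax, ay, az], "grip": grip}, ...]. A call has 1 to 20 rows; each row is the pose to reach, as a shift and turn from the pose commanded when the call began, along the tool's axes at that moment; what a row does not reach only later rows make up. A row lasts 1/12 s, in which the tool goes at most 41.7 mm and 7.16 degrees, less where a joint would pass 70% of its speed; a pose out of reach is approached as far as the arm can. A call with a gripper value outside its range is refused whole. The fingers move at their own pace and stop on an object; "grip_force" is the grip in N (left out, the last holds). Time passes only in rows, so rows that repeat a pose let the fingers close. It gives the time, the measured TCP pose, the force, the opening and the grip force at its end, in the units of the state.
- bot.observe(): the state, without advancing time (a new reading comes with each control period).
- bot.snapshot(name): name is "scene" or "top" or "wrist"; returns the picture (384x512x3 uint8, red, green, blue); there is no depth.
- bot.camera_info(name): a dict with "mtx" (3x3 intrinsics, pixels), "extrinsics" (4x4, takes a point from world to camera coordinates). Camera axes: x right, y down, z forward; pixel columns grow to the right and rows downward; lengths in m; the calibration is good to about 2 mm. A picture is of the moment at which its call begins: read the wrist's pose just before it. camera_info takes no time and is no camera call; for the wrist camera it gives the pose at the moment of the call.
- bot.sign_off(): hands the job in; it is judged then, once.
The state is a dict: "time_s": time; "qpos": joint angles; "qd": joint speeds; "joint_torque": joint torques, N m; "tool_pos": TCP position; "tool_rot": TCP orientation; "force": force on the tool from outside, world axes, zero at the start; "torque": the same for the moment, N m; "finger_gap": finger opening in m; "finger_force": force on a finger pad.
Only numpy, scipy, OpenCV 4.12 (cv2) and the standard library are available. Lean on these libraries where they do the work, as an engineer would, in place of code of your own. Each camera call takes 0.05 s, during which the arm holds its last target. There are 200 camera calls.

## Task

Load the capsule shaker: put the grinding slug into the open cup on the platform, then set the second cup mouth-down on it, rim on rim, and let go. Keeping it down on the platform, slide the closed pair along into the V-block until both rims bear on its two faces, with the clamp still open, and only then press the toggle handle fully down so that the rubber pad holds the pair. Leave the beaker, the stopwatch and the sample tin where they are.

Things in the scene. Friction and masses are not known exactly. Their poses are not given: they have to be found in the camera images.
- lower_cup: open steel cup standing mouth-up, loose, on the shaker platform; 40 mm high; body 47 mm across at the base, 50 mm at the top; flat rim flange 62 mm across and 4 mm thick (36 to 40 mm above the base) round a 46 mm mouth; cavity 37 mm deep; 0.1 to 0.2 kg. It starts 100 to 125 mm from the seat on its -y side. Origin: centre of the underside, z up.
- cover_cup: an identical steel cup, standing mouth-down on a square glass plate on the bench: 62 mm flange at the bottom, above it the body, 50 mm across at the flange and 47 mm at the closed top, 40 mm high. Origin: centre of the mouth, in the plane of the rim (its lowest plane), z up. It stays on the lower cup only if set nearly concentric: the flat flanges have no locating lip.
- grinding_slug: small dark steel cylinder standing on the bench, 20 mm across, 28 mm high, 0.06 kg. Origin: centre of its underside, z up while it stands. It may tip over inside the cup; that does not matter.
- seat (a point): point on the platform top (60 mm above the bench) where the origin of a cup lies when its flange bears on both faces of the V-block. Axes are the shaker's: x across the platform, y along it toward the V-block and the clamp, z up. The flat clear platform reaches 70 mm either way along x and 170 mm along y; the lower cup starts up to 15 mm off the middle line.
- v_block (a point): middle of the V-block's top, 56 mm above the platform and 47 mm behind the seat along +y; axes as the seat's. Its two upright faces stand at 45 degrees to y and open toward -y, each 56 mm long; push along the middle line: 5 mm or more off it the pair may jam on one face, short of the seat. Over it stands the open clamp arm, its end 35 to 50 mm behind the seat, 170 to 210 mm up.
- handle_axis (a point): turning axis of the clamp handle, along the seat's x: 122 mm from the seat along +y and 100 mm above the platform; axes as the seat's
- clamp_handle (a joint): toggle clamp handle, rad: 0 to 0.12 clamp open (handle and arm stand up), 1.05 fully down (handle level, clamp shut). It stays where it is left. Pressing swings the handle over toward the seat's +y and down, and a linkage swings the arm down over the seat by 1.24 times the angle. It takes about 5 N at the grip, 10 N at the end; swing it steadily over some seconds.
- handle_grip (a point): point on the axis of the black handle grip, 85 mm from its turning axis; the grip is a round bar 19 mm thick that reaches from 45 to 111 mm from that axis. At joint value q the handle makes 1.05 - q rad with level, pointing to +y and up.
- clamp_pad: rubber-tipped sprung spindle, pad 19 mm across, on the end of the clamp arm; its spring gives up to 7 mm. Shut, it bears on the closed top of a pair in the seat with about 3 N. (Its origin is at the arm's hinge, not at the pad.)
- beaker: bystander: empty glass beaker, 74 mm across, 105 mm high, on the bench; origin centre of underside
- stopwatch: bystander: black and grey digital stopwatch, 71x60x19 mm, lying on the bench; origin centre of underside
- sample_tin: bystander: closed aluminium tin, 54 mm across, 58 mm high, on the bench; origin centre of underside
Mind the look-alikes: they are no part of the job. Leave any blue, brown or purple look-alike of the lower_cup alone.

How it is judged:
On the way, in this order (a step that is already met when the one before it is completed fails the run):
1. the slug lies in the lower cup, released, with the cover still off (horizontal distance between grinding_slug and lower_cup below 0.024 m and z of grinding_slug in the frame of lower_cup below 0.034 m and contact force between the fingers and grinding_slug below 0.05 N and horizontal distance between cover_cup and lower_cup above 0.03 m), for 0.2 s.
2. the cover stands mouth-down on the lower cup, rim on rim and level, released, with the pair still away from the V-block (horizontal distance between cover_cup and lower_cup below 0.008 m and z of cover_cup in the frame of lower_cup between 0.0385 and 0.0415 m and angle between cover_cup's own z axis and vertical below 0.05 rad and contact force between the fingers and cover_cup below 0.05 N and horizontal distance between lower_cup and seat above 0.03 m), for 0.3 s.
3. the closed pair stands in the seat against the V-block with the clamp still open (horizontal distance between lower_cup and seat below 0.005 m and horizontal distance between cover_cup and lower_cup below 0.005 m and angle between cover_cup's own z axis and vertical below 0.05 rad and value of joint clamp_handle below 0.6 rad), for 0.2 s.
At the end, for the whole second after the job is handed in: the handle is fully down (over 0.98 of 1.05 rad) and the rubber pad presses on the cover cup with more than 1.5 N; the lower cup stands level in the seat within 5 mm, the cover cup stands mouth-down on its rim, level (3 degrees) and concentric within 5 mm; the slug is inside; all at rest (value of joint clamp_handle above 0.98 rad and contact force between clamp_pad and cover_cup above 1.5 N and horizontal distance between lower_cup and seat below 0.005 m and horizontal distance between cover_cup and lower_cup below 0.005 m and z of cover_cup in the frame of lower_cup between 0.0385 and 0.0415 m and angle between each of cover_cup, lower_cup's own z axis and vertical below 0.05 rad and horizontal distance between grinding_slug and lower_cup below 0.024 m and z of grinding_slug in the frame of lower_cup below 0.034 m and linear speed of each of cover_cup, lower_cup below 0.02 m/s); the robot touches nothing.
It fails at once if the lower cup was lifted off the platform (z of lower_cup in the frame of seat above 0.012 m).
It fails at once if the beaker was moved (distance of beaker from where it was at the start of the episode above 0.03 m).
It fails at once if the stopwatch was moved (distance of stopwatch from where it was at the start of the episode above 0.03 m).
It fails at once if the sample tin was moved (distance of sample_tin from where it was at the start of the episode above 0.03 m).
It also fails if it takes over 69 s, if anything falls off the work surface, if the arm or the gripper's body presses on something with over 40 N, if the wrist force passes 120 N, or if a joint passes its speed limit or range.

## Working session

There is one attempt and no reset: what is moved stays moved. The work goes in short steps, Python scripts to look and compute and a tool call to move; the robot and the scene stay as the last step left them, time stands still between calls to the robot, and variables do not carry over. Pictures are saved under pics/ and viewed, at most 10 in all, crops included, and the job is handed in when it is done.

Besides the shell and the picture viewer there is one more tool, called after "Emit:" by a JSON object that holds its "fn" and its "kwargs", one argument or row to a line. jog_arm: Moves the arm, as the interface text tells. Its arguments: {"type":"object","properties":{"motion":{"type":"array"},"grip_force":{"type":"number"}},"required":["motion"]}

```bash
mkdir -p pics; ls; python3 - <<'E'
from plant import bot
import cv2,numpy as np
for n in("scene","top"):
    im=bot.snapshot(n); cv2.imwrite(f"pics/{n}0.png",cv2.resize(im[:,:,::-1],(800,600),interpolation=cv2.INTER_CUBIC)); cv2.imwrite(f"{n}raw.png",im[:,:,::-1])
    c=bot.camera_info(n); print(n,c["mtx"].round(1).tolist(),c["extrinsics"].round(3).tolist())
o=bot.observe(); print(o["tool_pos"],o["tool_rot"],o["time_s"])
E
```

```text
pics
scene [[442.3, 0.0, 250.8], [0.0, 442.3, 197.1], [0.0, 0.0, 1.0]] [[-0.448, -0.894, -0.004, 0.214], [-0.529, 0.269, -0.805, 0.429], [0.72, -0.358, -0.594, 0.971], [0.0, 0.0, 0.0, 1.0]]
top [[363.5, 0.0, 253.9], [0.0, 363.5, 190.1], [0.0, 0.0, 1.0]] [[-0.025, -0.999, 0.02, -0.021], [-0.993, 0.023, -0.116, 0.544], [0.116, -0.022, -0.993, 1.206], [0.0, 0.0, 0.0, 1.0]]
[ 0.14834544 -0.50296775  0.23053713] [-3.13981390e+00 -6.48364240e-06  2.86837116e-01] 0.1
```

View pics/top0.png

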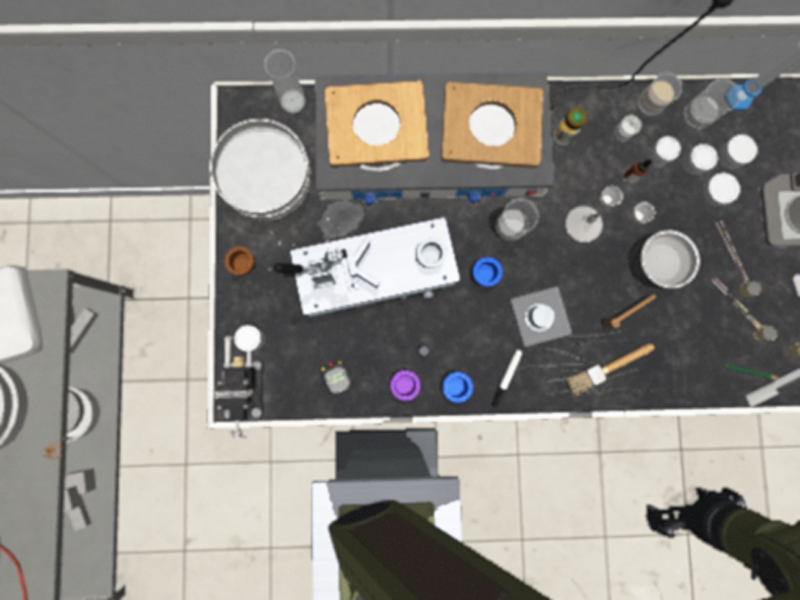

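View pics/scene0.png

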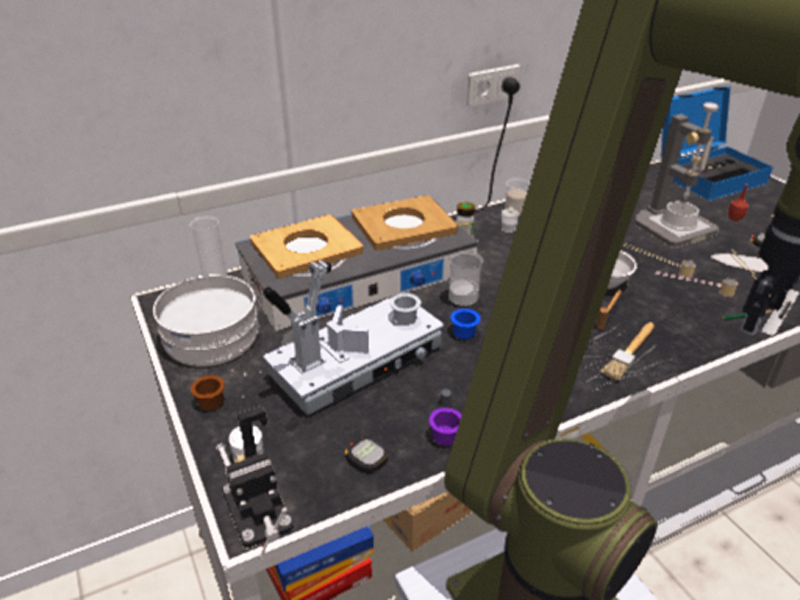

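The top view shows these at 800x600 pixels:
- Platform (375,266), with the steel lower cup at (430,254). The V-block is near (362,268) and the clamp near (320,262), so shaker +y points left in the image.
- Steel cover cup on its glass plate (540,317) and slug (424,350).
- Cup look-alikes: blue (487,271) and (457,387), purple (405,385), brown (239,261). None is plain steel, so only the cup at (430,254) fits lower_cup.
- Beaker about (515,220), stopwatch (335,377), tin (247,338).

One enlarged crop will confirm this.

```bash
cat > h.py <<'E'
import numpy as np,cv2
from plant import bot
def ray(c,uv,z):
    """pixel -> world point on plane z"""
    E=c["extrinsics"];R,t=E[:3,:3],E[:3,3]
    d=R.T@np.linalg.solve(c["mtx"],[uv[0],uv[1],1.]);o=-R.T@t
    return o+d*(z-o[2])/d[2]
def proj(c,p):
    q=c["mtx"]@(c["extrinsics"]@np.append(p,1))[:3];return q[:2]/q[2]
E
python3 - <<'E'
from h import *
im=cv2.imread("topraw.png")
cr=im[130:240,180:370]
cv2.imwrite("pics/crop1.png",cv2.resize(cr,None,fx=4.2,fy=4.2,interpolation=cv2.INTER_CUBIC))
c=bot.camera_info("top");k=.64
for n,uv,z in[("cup",(430,252),.1),("cover",(540,317),.02),("slug",(424,350),.028),("pA",(291,250),.06),("pB",(445,219),.06),("pC",(458,280),.06),("pD",(304,314),.06)]:
    print(n,ray(c,np.array(uv)*k,z).round(3))
E
```

```text
cup [ 0.629 -0.104  0.1  ]
cover [ 0.494 -0.348  0.02 ]
slug [ 0.427 -0.09   0.028]
pA [0.647 0.191 0.06 ]
pB [ 0.708 -0.142  0.06 ]
pC [ 0.574 -0.165  0.06 ]
pD [0.509 0.164 0.06 ]
```

View pics/crop1.png

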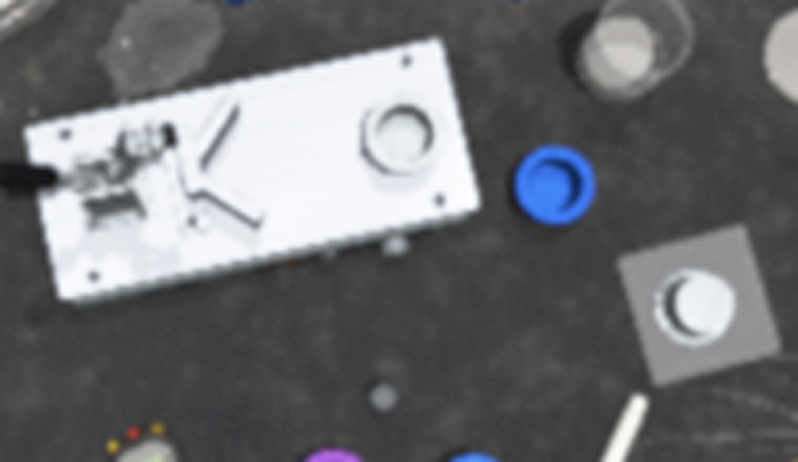

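The crop confirms them: steel open cup on the platform at (403,137), slug (384,397), steel cover mouth-down on its plate (697,305), V apex near (190,180). The others are coloured, and the beaker is at (625,45). The platform axis yaw is about 0.19, and the seat, at 170 mm from the platform edge, is about (0.609, 0.013). That gives a cup-to-seat distance of 119 mm, which fits the 100–125 mm given. First move: above the slug.

```bash
cat >> h.py <<'E'
from scipy.spatial.transform import Rotation as Ro
def delta(p,yaw,roll=np.pi,pitch=0.):
    """offset mm / twist rad from the present pose to world pose"""
    o=bot.observe();R=Ro.from_euler("xyz",o["tool_rot"]);T=Ro.from_euler("xyz",[roll,pitch,yaw])
    d=R.inv().apply(np.array(p)-o["tool_pos"])*1000
    print("t",round(o["time_s"],2),"pos",o["tool_pos"].round(4),"rot",o["tool_rot"].round(3),"offset",d.round(1),"twist",(R.inv()*T).as_rotvec().round(3))
E
python3 - <<'E'
from h import *
delta([.427,-.09,.2],.287)
delta([.427,-.09,.2],.19)
E
```

```text
t 0.1 pos [ 0.1483 -0.503   0.2305] rot [-3.14  -0.     0.287] offset [ 384.1 -317.2   31.1] twist [-0.002 -0.    -0.   ]
t 0.1 pos [ 0.1483 -0.503   0.2305] rot [-3.14  -0.     0.287] offset [ 384.1 -317.2   31.1] twist [-0.002  0.     0.097]
```

Emit:
{"fn": "jog_arm", "kwargs": {
  "motion": [
    {"offset":[384,-317,31],"twist":[0,0,0.097],"grip":60},
    {"offset":[384,-317,31],"twist":[0,0,0.097],"grip":60},
    {"offset":[384,-317,31],"twist":[0,0,0.097],"grip":60},
    {"offset":[384,-317,31],"twist":[0,0,0.097],"grip":60},
    {"offset":[384,-317,31],"twist":[0,0,0.097],"grip":60},
    {"offset":[384,-317,31],"twist":[0,0,0.097],"grip":60},
    {"offset":[384,-317,31],"twist":[0,0,0.097],"grip":60},
    {"offset":[384,-317,31],"twist":[0,0,0.097],"grip":60},
    {"offset":[384,-317,31],"twist":[0,0,0.097],"grip":60},
    {"offset":[384,-317,31],"twist":[0,0,0.097],"grip":60},
    {"offset":[384,-317,31],"twist":[0,0,0.097],"grip":60},
    {"offset":[384,-317,31],"twist":[0,0,0.097],"grip":60},
    {"offset":[384,-317,31],"twist":[0,0,0.097],"grip":60},
    {"offset":[384,-317,31],"twist":[0,0,0.097],"grip":60},
    {"offset":[384,-317,31],"twist":[0,0,0.097],"grip":60},
    {"offset":[384,-317,31],"twist":[0,0,0.097],"grip":60}
  ]
}}

```text
time_s: 1.43
tool_pos: [0.4262, -0.0917, 0.2001]
tool_rot: [3.142, 0.001, 0.188]
force: [0.9, -0.4, 0.1]
finger_gap: 0.0511
finger_force: 0.0
```

```bash
python3 - <<'E'
from h import *
c=bot.camera_info("wrist")
im=bot.snapshot("wrist"); np.save("w1.npy",im); import pickle; pickle.dump(c,open("w1.pkl","wb"))
E=c["extrinsics"]; print("cam",(-E[:3,:3].T@E[:3,3]).round(3),"fwd",E[2,:3].round(2))
for p in[(.427,-.09,.028),(.427,-.09,0)]: print(proj(c,p).round(1))
cv2.imwrite("pics/w1.png",cv2.resize(im[:,:,::-1],(768,576),interpolation=cv2.INTER_CUBIC))
delta([.427,-.09,.1],.19)
E
```

```text
cam [ 0.5   -0.078  0.343] fwd [-0.29 -0.06 -0.96]
[253.4 170.1]
[253.6 164.4]
t 1.48 pos [ 0.4262 -0.092   0.2002] rot [3.142e+00 1.000e-03 1.870e-01] offset [  1.2  -1.8 100.2] twist [ 0.     0.001 -0.003]
```

View pics/w1.png

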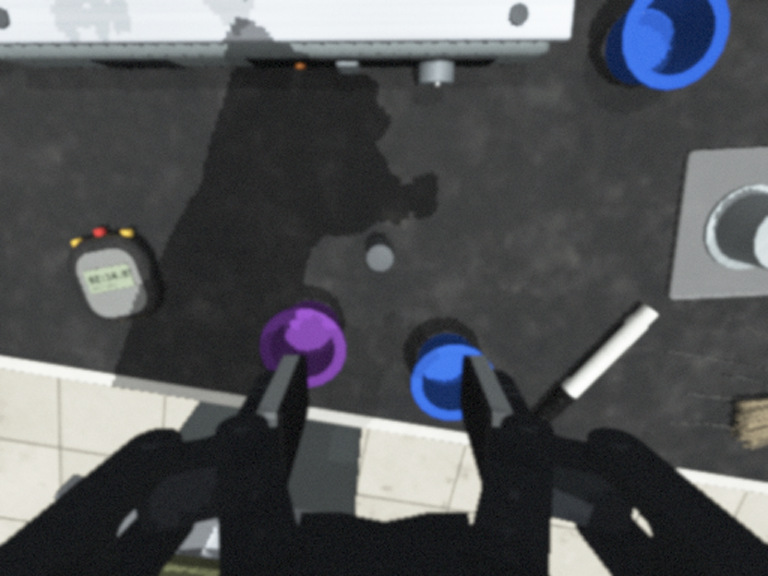

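The wrist view shows the slug at (380,258), which is raw (253,172), against the predicted (253,170). The position is confirmed to about 2 mm. Purple and blue cups lie clear of the finger line. I'll descend and grip.

Emit:
{"fn": "jog_arm", "kwargs": {
  "motion": [
    {"offset":[0,-2,40],"twist":[0,0,0],"grip":60},
    {"offset":[-0.5,-2,80],"twist":[0,0,0],"grip":60},
    {"offset":[-0.5,-2,120],"twist":[0,0,0],"grip":60},
    {"offset":[-0.5,-2,155],"twist":[0,0,0],"grip":60},
    {"offset":[-0.5,-2,178],"twist":[0,0,0],"grip":60},
    {"offset":[-0.5,-2,187],"twist":[0,0,0],"grip":60},
    {"offset":[-0.5,-2,187],"twist":[0,0,0],"grip":0},
    {"offset":[-0.5,-2,187],"twist":[0,0,0],"grip":0},
    {"offset":[-0.5,-2,187],"twist":[0,0,0],"grip":0},
    {"offset":[-0.5,-2,187],"twist":[0,0,0],"grip":0},
    {"offset":[-0.5,-2,187],"twist":[0,0,0],"grip":0},
    {"offset":[-0.5,-2,187],"twist":[0,0,0],"grip":0},
    {"offset":[-0.5,-2,187],"twist":[0,0,0],"grip":0},
    {"offset":[-0.5,-2,187],"twist":[0,0,0],"grip":0},
    {"offset":[-0.5,-2,150],"twist":[0,0,0],"grip":0},
    {"offset":[-0.5,-2,110],"twist":[0,0,0],"grip":0},
    {"offset":[-0.5,-2,70],"twist":[0,0,0],"grip":0},
    {"offset":[-0.5,-2,30],"twist":[0,0,0],"grip":0},
    {"offset":[-0.5,-2,10],"twist":[0,0,0],"grip":0},
    {"offset":[-0.5,-2,10],"twist":[0,0,0],"grip":0}
  ],
  "grip_force": 40
}}

```text
time_s: 3.15
tool_pos: [0.4298, -0.0896, 0.1953]
tool_rot: [3.138, -0.009, 0.19]
force: [-0.1, -0.9, -1.2]
finger_gap: 0.018
finger_force: 39.3
```

```bash
python3 - <<'E'
from h import *
o=bot.observe();print(o["finger_gap"],o["finger_force"])
delta([.58,-.095,.2],.19)
E
```

```text
0.018036775206823782 39.261690974235535
t 3.15 pos [ 0.4298 -0.0896  0.1953] rot [ 3.138 -0.009  0.19 ] offset [146.5  33.7  -3.2] twist [ 0.004 -0.009  0.   ]
```

Held (gap 18 mm, 39 N). Now to a viewing spot just short of the cup.

Emit:
{"fn": "jog_arm", "kwargs": {
  "motion": [
    {"offset":[40,9,-4],"twist":[0,0,0],"grip":0},
    {"offset":[80,18,-4],"twist":[0,0,0],"grip":0},
    {"offset":[115,27,-4],"twist":[0,0,0],"grip":0},
    {"offset":[138,32,-4],"twist":[0,0,0],"grip":0},
    {"offset":[146,34,-4],"twist":[0,0,0],"grip":0},
    {"offset":[146,34,-4],"twist":[0,0,0],"grip":0},
    {"offset":[146,34,-4],"twist":[0,0,0],"grip":0}
  ]
}}

```text
time_s: 3.73
tool_pos: [0.5744, -0.0945, 0.1928]
tool_rot: [-3.14, 0.004, 0.19]
force: [0.2, -0.8, -0.2]
finger_gap: 0.0179
finger_force: 39.3
```

```bash
python3 - <<'E'
from h import *
c=bot.camera_info("wrist")
im=bot.snapshot("wrist"); np.save("w2.npy",im); import pickle; pickle.dump(c,open("w2.pkl","wb"))
cv2.imwrite("pics/w2.png",cv2.resize(im[:,:,::-1],(768,576),interpolation=cv2.INTER_CUBIC))
delta([.629,-.104,.105],.19)
E
```

```text
t 3.78 pos [ 0.5739 -0.0946  0.1933] rot [-3.14e+00  3.00e-03  1.90e-01] offset [52.6 19.8 88.1] twist [-0.001  0.003 -0.   ]
```

View pics/w2.png

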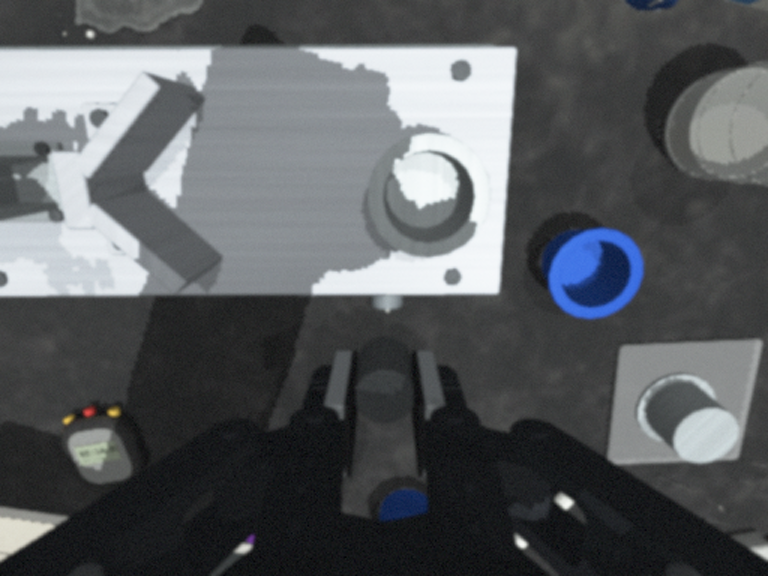

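The wrist view (768x576) shows:
- Cup rim centred (427,194).
- V-block faces: top apex (90,180), top ends (152,75) and (180,292), bottom ends (203,98) and (220,257).
- Platform right corners (517,47) and (499,294).
- Cover top about (706,433), with the plate corners visible.

```bash
cat > m.py <<'E'
from h import *
import pickle
c=pickle.load(open("w2.pkl","rb"))
P=lambda n,x,y,z:(lambda r:(print(n,r.round(4)),r)[1])(ray(c,np.array([x,y])/1.5,z))
cup=P("cup",427,194.5,.1)
P("cupL",364,194,.1);P("cupR",490,194,.1);P("cupT",427,132,.1);P("cupB",427,257,.1)
A=P("apT",90,180,.116);P("eT1",152,75,.116);P("eT2",180,292,.116);P("apB",147,183,.06);b1=P("eB1",203,98,.06);b2=P("eB2",220,257,.06)
r1=P("pr",517,47,.06);r2=P("pr2",499,294,.06);l1=P("edge",10,49,.06);l2=P("edge2",10,296,.06)
P("covtop",706,433,.044);P("plT",617,347,.004);P("plT2",762,340,.004);P("pl3",745,463,.004);P("pl4",609,464,.004)
yaw=.19
for yaw in(.17,.18,.19,.2,.21):
    y=np.array([-np.sin(yaw),np.cos(yaw),0]);x=np.array([np.cos(yaw),np.sin(yaw),0])
    S=A-y*.0438; s=[round(float(v),4) for v in ((cup-S)@x,(cup-S)@y)]
    print(yaw,S.round(4),s,"ends sh frame",[( ((e-S)@x).round(3),((e-S)@y).round(3)) for e in(b1,b2,r1,r2,l1,l2)])
E
python3 m.py
```

```text
cup [ 0.6282 -0.107   0.1   ]
cupL [ 0.6225 -0.076   0.1   ]
cupR [ 0.6344 -0.1379  0.1   ]
cupT [ 0.6572 -0.1006  0.1   ]
cupB [ 0.5968 -0.114   0.1   ]
apT [0.6065 0.0493 0.116 ]
eT1 [0.6569 0.023  0.116 ]
eT2 [0.5596 0.0051 0.116 ]
apB [0.6004 0.05   0.06  ]
eB1 [0.6527 0.0214 0.06  ]
eB2 [0.5642 0.0045 0.06  ]
pr [ 0.71   -0.1419  0.06  ]
pr2 [ 0.5734 -0.1689  0.06  ]
edge [0.6577 0.125  0.06  ]
edge2 [0.5142 0.1315 0.06  ]
covtop [ 0.4943 -0.3504  0.044 ]
plT [ 0.5335 -0.2886  0.004 ]
plT2 [ 0.5605 -0.3971  0.004 ]
pl3 [ 0.4515 -0.4315  0.004 ]
pl4 [ 0.4287 -0.3184  0.004 ]
0.17 [0.614  0.0061 0.116 ] [-0.0051, -0.1139] ends sh frame [(np.float64(0.041), np.float64(0.009)), (np.float64(-0.049), np.float64(0.007)), (np.float64(0.07), np.float64(-0.162)), (np.float64(-0.07), np.float64(-0.166)), (np.float64(0.063), np.float64(0.11)), (np.float64(-0.077), np.float64(0.14))]
0.18 [0.6144 0.0062 0.116 ] [-0.0067, -0.1138] ends sh frame [(np.float64(0.04), np.float64(0.008)), (np.float64(-0.05), np.float64(0.007)), (np.float64(0.068), np.float64(-0.163)), (np.float64(-0.072), np.float
[... 309 characters left out ...]
0.164)), (np.float64(0.064), np.float64(0.108)), (np.float64(-0.075), np.float64(0.142))]
0.2 [0.6153 0.0063 0.116 ] [-0.0098, -0.1137] ends sh frame [(np.float64(0.04), np.float64(0.007)), (np.float64(-0.05), np.float64(0.008)), (np.float64(0.063), np.float64(-0.164)), (np.float64(-0.076), np.float64(-0.163)), (np.float64(0.065), np.float64(0.108)), (np.float64(-0.074), np.float64(0.143))]
0.21 [0.6157 0.0064 0.116 ] [-0.0114, -0.1136] ends sh frame [(np.float64(0.039), np.float64(0.007)), (np.float64(-0.051), np.float64(0.009)), (np.float64(0.061), np.float64(-0.165)), (np.float64(-0.078), np.float64(-0.163)), (np.float64(0.066), np.float64(0.107)), (np.float64(-0.073), np.float64(0.143))]
```

Yaw is about 0.19 and the seat about (0.609, 0.010). The cup is at (0.6285, -0.106), which is 3 mm off the middle line and 118 mm out, so it fits. Moving over the cup and lowering.

Emit:
{"fn": "jog_arm", "kwargs": {
  "motion": [
    {"offset":[25,10,0],"twist":[0,0,0],"grip":0},
    {"offset":[45,19,0],"twist":[0,0,0],"grip":0},
    {"offset":[51.5,21.5,10],"twist":[0,0,0],"grip":0},
    {"offset":[51.5,21.5,40],"twist":[0,0,0],"grip":0},
    {"offset":[51.5,21.5,65],"twist":[0,0,0],"grip":0},
    {"offset":[51.5,21.5,80],"twist":[0,0,0],"grip":0},
    {"offset":[51.5,21.5,82],"twist":[0,0,0],"grip":0},
    {"offset":[51.5,21.5,82],"twist":[0,0,0],"grip":0},
    {"offset":[51.5,21.5,82],"twist":[0,0,0],"grip":0},
    {"offset":[51.5,21.5,82],"twist":[0,0,0],"grip":0}
  ]
}}

```text
time_s: 4.62
tool_pos: [0.6313, -0.1064, 0.1141]
tool_rot: [3.141, -0.002, 0.19]
force: [1.0, 0.3, -0.5]
finger_gap: 0.0179
finger_force: 39.3
```

```bash
python3 - <<'E'
from h import *
delta([.6285,-.106,.106],.19)
im=bot.snapshot("wrist")
cv2.imwrite("pics/w3.png",cv2.resize(im[:,:,::-1],(640,480),interpolation=cv2.INTER_CUBIC))
E
```

```text
t 4.62 pos [ 0.6313 -0.1064  0.1141] rot [ 3.141e+00 -2.000e-03  1.900e-01] offset [-2.7 -1.   8. ] twist [ 0.001 -0.002 -0.   ]
```

View pics/w3.png

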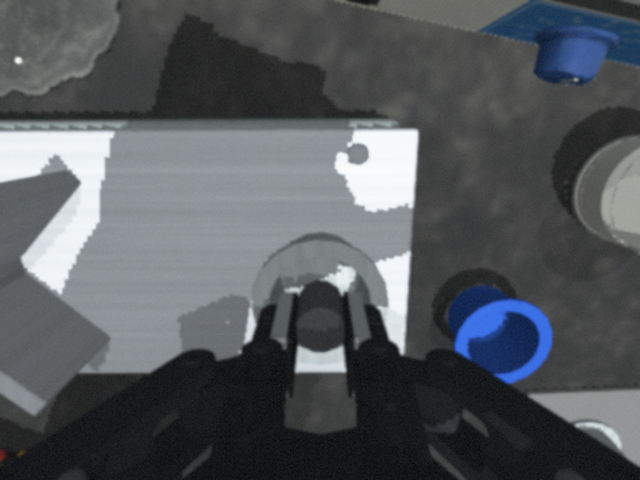

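The slug at (321,300) is centred over the mouth (rim spans 253–386). Lower and release.

Emit:
{"fn": "jog_arm", "kwargs": {
  "motion": [
    {"offset":[-1.5,-1,4],"twist":[0,0,0],"grip":0},
    {"offset":[-1.5,-1,7],"twist":[0,0,0],"grip":0},
    {"offset":[-1.5,-1,7],"twist":[0,0,0],"grip":0},
    {"offset":[-1.5,-1,7],"twist":[0,0,0],"grip":40},
    {"offset":[-1.5,-1,7],"twist":[0,0,0],"grip":40},
    {"offset":[-1.5,-1,7],"twist":[0,0,0],"grip":40},
    {"offset":[-1.5,-1,7],"twist":[0,0,0],"grip":40},
    {"offset":[-1.5,-1,7],"twist":[0,0,0],"grip":40},
    {"offset":[-1.5,-1,-20],"twist":[0,0,0],"grip":100},
    {"offset":[-1.5,-1,-60],"twist":[0,0,0],"grip":100},
    {"offset":[-1.5,-1,-86],"twist":[0,0,0],"grip":100},
    {"offset":[-1.5,-1,-86],"twist":[0,0,0],"grip":100},
    {"offset":[-1.5,-1,-86],"twist":[0,0,0],"grip":100}
  ]
}}

```text
time_s: 5.75
tool_pos: [0.6307, -0.1058, 0.2007]
tool_rot: [3.14, -0.005, 0.19]
force: [-0.8, 0.2, -0.3]
finger_gap: 0.0851
finger_force: 0.0
```

```bash
python3 - <<'E'
from h import *
import pickle
c=bot.camera_info("wrist");im=bot.snapshot("wrist");pickle.dump(c,open("w4.pkl","wb"))
cv2.imwrite("pics/w4.png",cv2.resize(im[:,:,::-1],(768,576),interpolation=cv2.INTER_CUBIC))
delta([.494,-.35,.2],.19)
E
```

```text
t 5.8 pos [ 0.6294 -0.1056  0.1988] rot [ 3.141e+00 -1.000e-03  1.900e-01] offset [-179.   214.4   -1.4] twist [ 0.    -0.001 -0.   ]
```

View pics/w4.png

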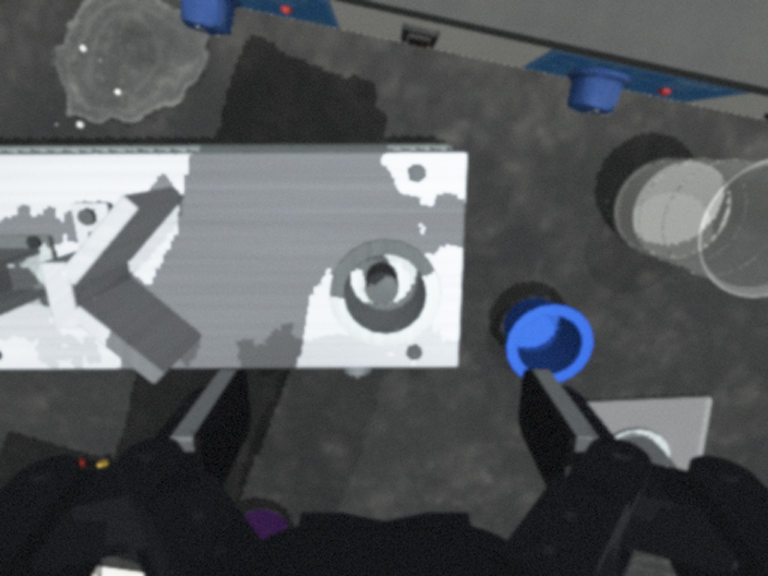

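The slug stands in the cup at (381,284), inside rim centre (385,293), with nothing else disturbed. Next, over the cover.

Emit:
{"fn": "jog_arm", "kwargs": {
  "motion": [
    {"offset":[-25,30,-1],"twist":[0,0,0],"grip":100},
    {"offset":[-51,61,-1],"twist":[0,0,0],"grip":100},
    {"offset":[-77,92,-1],"twist":[0,0,0],"grip":100},
    {"offset":[-103,123,-1],"twist":[0,0,0],"grip":100},
    {"offset":[-129,154,-1],"twist":[0,0,0],"grip":100},
    {"offset":[-153,183,-1],"twist":[0,0,0],"grip":100},
    {"offset":[-170,204,-1],"twist":[0,0,0],"grip":100},
    {"offset":[-179,214,-1],"twist":[0,0,0],"grip":100},
    {"offset":[-179,214,-1],"twist":[0,0,0],"grip":100},
    {"offset":[-179,214,-1],"twist":[0,0,0],"grip":100},
    {"offset":[-179,214,-1],"twist":[0,0,0],"grip":100}
  ]
}}

```text
time_s: 6.72
tool_pos: [0.4938, -0.3482, 0.1984]
tool_rot: [-3.14, 0.001, 0.191]
force: [0.4, 0.8, 0.3]
finger_gap: 0.0854
finger_force: 0.0
```

```bash
python3 - <<'E'
from h import *
import pickle
c=bot.camera_info("wrist");im=bot.snapshot("wrist");pickle.dump(c,open("w5.pkl","wb"))
g=cv2.GaussianBlur(cv2.cvtColor(im,cv2.COLOR_RGB2GRAY),(5,5),1)
print("pred top",proj(c,[.494,-.35,.044]),"pred rim",proj(c,[.494,-.35,.006]))
print(cv2.HoughCircles(g,cv2.HOUGH_GRADIENT,1,8,param1=80,param2=18,minRadius=20,maxRadius=60)[0][:8].round(1).tolist())
cv2.imwrite("pics/w5.png",cv2.resize(im[90:290,150:360,::-1],None,fx=3,fy=3,interpolation=cv2.INTER_CUBIC))
delta([.494,-.35,.2],.19)
E
```

```text
pred top [257.0289242  175.46283533] pred rim [256.93505389 167.08582774]
[[147.5, 36.5, 31.600000381469727], [56.5, 278.5, 33.79999923706055], [256.5, 168.5, 28.5], [151.5, 45.5, 34.20000076293945], [142.5, 45.5, 42.5], [64.5, 273.5, 25.399999618530273], [254.5, 176.5, 22.399999618530273], [65.5, 261.5, 32.099998474121094]]
t 6.77 pos [ 0.4941 -0.348   0.1987] rot [-3.14   0.     0.192] offset [-0.5  1.9 -1.3] twist [-0.001  0.     0.002]
```

View pics/w5.png

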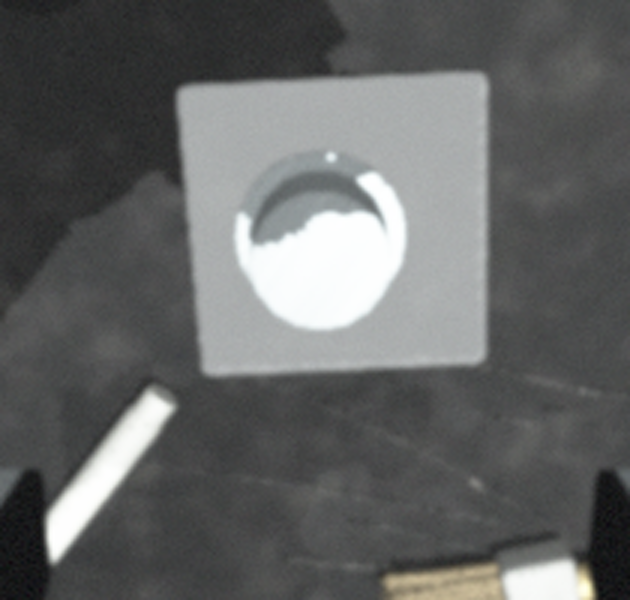

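The cover's rim centre is at crop (320,236), raw (256.7,168.7). Its top disc centre is raw (256.8,176.7), within 1.5 px of prediction, so the cover is at about (0.493, -0.350). The fingers clear the marker and brush. I'll descend and grip the body above the flange.

Emit:
{"fn": "jog_arm", "kwargs": {
  "motion": [
    {"offset":[-1.5,2,40],"twist":[0,0,-0.002],"grip":100},
    {"offset":[-1.5,2,80],"twist":[0,0,-0.002],"grip":100},
    {"offset":[-1.5,2,120],"twist":[0,0,-0.002],"grip":100},
    {"offset":[-1.5,2,150],"twist":[0,0,-0.002],"grip":100},
    {"offset":[-1.5,2,172],"twist":[0,0,-0.002],"grip":100},
    {"offset":[-1.5,2,184],"twist":[0,0,-0.002],"grip":100},
    {"offset":[-1.5,2,184],"twist":[0,0,-0.002],"grip":100},
    {"offset":[-1.5,2,184],"twist":[0,0,-0.002],"grip":100},
    {"offset":[-1.5,2,184],"twist":[0,0,-0.002],"grip":40},
    {"offset":[-1.5,2,184],"twist":[0,0,-0.002],"grip":40},
    {"offset":[-1.5,2,184],"twist":[0,0,-0.002],"grip":40},
    {"offset":[-1.5,2,184],"twist":[0,0,-0.002],"grip":40},
    {"offset":[-1.5,2,184],"twist":[0,0,-0.002],"grip":40},
    {"offset":[-1.5,2,184],"twist":[0,0,-0.002],"grip":40},
    {"offset":[-1.5,2,184],"twist":[0,0,-0.002],"grip":40},
    {"offset":[-1.5,2,184],"twist":[0,0,-0.002],"grip":40}
  ],
  "grip_force": 50
}}

```text
time_s: 8.1
tool_pos: [0.4937, -0.3523, 0.017]
tool_rot: [3.14, -0.003, 0.192]
force: [-0.1, -0.3, 6.6]
finger_gap: 0.0456
finger_force: 52.5
```

```bash
python3 - <<'E'
from h import *
o=bot.observe();print(o["finger_gap"],o["finger_force"],o["force"].round(2))
delta([.493,-.35,.2],.19)
import pickle
c=pickle.load(open("w4.pkl","rb"))
for x,y in[(385,293),(331,292),(440,292),(385,239)]:print(ray(c,np.array([x,y])/1.5,.1).round(4))
E
```

```text
0.04558594872379852 52.54852144047618 [-0.09 -0.26  6.63]
t 8.1 pos [ 0.4937 -0.3523  0.017 ] rot [ 3.14e+00 -3.00e-03  1.92e-01] offset [   0.2   -2.1 -183. ] twist [ 0.002 -0.003  0.002]
[ 0.628  -0.1081  0.1   ]
[ 0.623  -0.0788  0.1   ]
[ 0.6343 -0.1378  0.1   ]
[ 0.6577 -0.1024  0.1   ]
```

Gripped (gap 46 mm, 52 N). Lift and carry over the lower cup.

Emit:
{"fn": "jog_arm", "kwargs": {
  "motion": [
    {"offset":[0,0,-10],"twist":[0,0,0],"grip":40},
    {"offset":[0,0,-40],"twist":[0,0,0],"grip":40},
    {"offset":[0,0,-80],"twist":[0,0,0],"grip":40},
    {"offset":[0,0,-120],"twist":[0,0,0],"grip":40},
    {"offset":[0,0,-160],"twist":[0,0,0],"grip":40},
    {"offset":[10,-12,-180],"twist":[0,0,0],"grip":40},
    {"offset":[30,-36,-180],"twist":[0,0,0],"grip":40},
    {"offset":[55,-66,-180],"twist":[0,0,0],"grip":40},
    {"offset":[80,-96,-180],"twist":[0,0,0],"grip":40},
    {"offset":[105,-126,-180],"twist":[0,0,0],"grip":40},
    {"offset":[130,-157,-180],"twist":[0,0,0],"grip":40},
    {"offset":[153,-185,-180],"twist":[0,0,0],"grip":40},
    {"offset":[170,-205,-180],"twist":[0,0,0],"grip":40},
    {"offset":[177,-213,-180],"twist":[0,0,0],"grip":40},
    {"offset":[178,-215,-170],"twist":[0,0,0],"grip":40},
    {"offset":[178,-215,-145],"twist":[0,0,0],"grip":40},
    {"offset":[178,-215,-120],"twist":[0,0,0],"grip":40},
    {"offset":[178,-215,-114],"twist":[0,0,0],"grip":40},
    {"offset":[178,-215,-114],"twist":[0,0,0],"grip":40},
    {"offset":[178,-215,-114],"twist":[0,0,0],"grip":40}
  ]
}}

```text
time_s: 9.77
tool_pos: [0.6255, -0.1078, 0.1293]
tool_rot: [-3.141, 0.001, 0.19]
force: [0.1, -0.2, -1.4]
finger_gap: 0.0457
finger_force: 51.9
```

```bash
python3 - <<'E'
from h import *
import pickle
o=bot.observe();print(o["finger_gap"],o["finger_force"],o["force"].round(2))
delta([.628,-.1075,.12],.19)
c=bot.camera_info("wrist");im=bot.snapshot("wrist");pickle.dump(c,open("w6.pkl","wb"))
print("lower rim pred",proj(c,[.628,-.1075,.1]))
u,v=proj(c,[.628,-.1075,.11]).astype(int);print(u,v)
v0=max(0,v-100);u0=max(0,u-130)
cv2.imwrite("pics/w6.png",cv2.resize(im[v0:v0+195,u0:u0+260,::-1],None,fx=3,fy=3,interpolation=cv2.INTER_CUBIC));print(u0,v0)
E
```

```text
0.045731090940526936 51.92236416041851 [ 0.09 -0.19 -1.39]
t 9.77 pos [ 0.6255 -0.1078  0.1293] rot [-3.141e+00  1.000e-03  1.900e-01] offset [2.5 0.2 9.3] twist [-0.     0.001  0.   ]
lower rim pred [254.67241854 221.92622196]
254 228
124 128
```

View pics/w6.png

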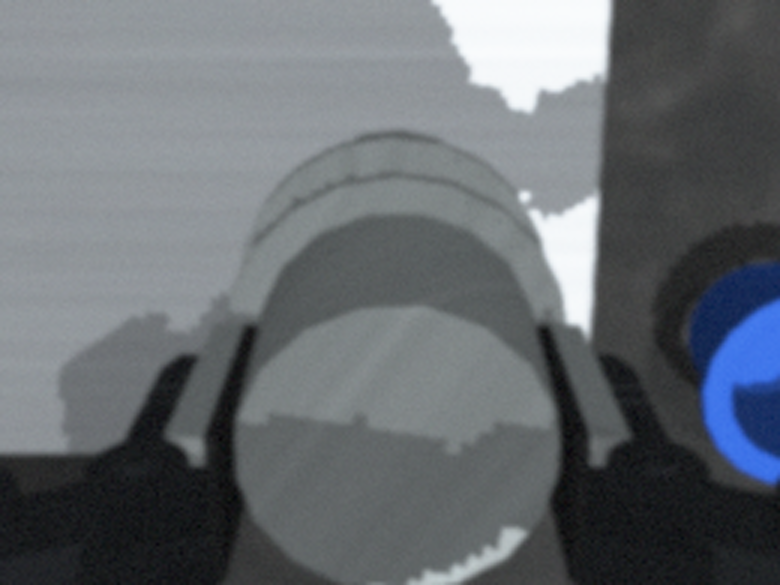

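The picture is filled by the cover: level, laterally centred at x 396 over the lower rim centred at about 397, top disc (396,445). Checking height and fore-aft numerically.

```bash
python3 - <<'E'
from h import *
import pickle
c=pickle.load(open("w6.pkl","rb"));E=c["extrinsics"];f=c["mtx"][0,0]
ax=np.array([.982,.189,0]);T=np.array([.6255,-.1078,0])
for zr in(.108,.112,.116,.12):
  for dx in(-.002,0,.002):
    C=T+ax*dx
    top=C+[0,0,zr+.04]; d=(E@np.append(top,1))[2]
    print(zr,dx,"disc c",((proj(c,top)-[124,128])*3).round(0),"diam",round(f*.047/d*3),"far flange top",((proj(c,C+ax*.031+[0,0,zr+.004])-[124,128])*3).round(0)[1],"far disc",((proj(c,top+ax*.0235)-[124,128])*3).round(0)[1])
print("lower far",(proj(c,np.array([.628,-.1075,.1])+ax*.031)-[124,128])*3)
E
```

```text
0.108 -0.002 disc c [390. 432.] diam 308 far flange top 171.0 far disc 289.0
0.108 0 disc c [390. 420.] diam 310 far flange top 160.0 far disc 276.0
0.108 0.002 disc c [390. 408.] diam 311 far flange top 150.0 far disc 263.0
0.112 -0.002 disc c [390. 446.] diam 317 far flange top 177.0 far disc 300.0
0.112 0 disc c [390. 434.] diam 318 far flange top 166.0 far disc 287.0
0.112 0.002 disc c [390. 422.] diam 320 far flange top 155.0 far disc 274.0
0.116 -0.002 disc c [390. 462.] diam 326 far flange top 184.0 far disc 312.0
0.116 0 disc c [390. 450.] diam 327 far flange top 173.0 far disc 299.0
0.116 0.002 disc c [390. 437.] diam 329 far flange top 161.0 far disc 285.0
0.12 -0.002 disc c [390. 478.] diam 336 far flange top 191.0 far disc 325.0
0.12 0 disc c [390. 466.] diam 337 far flange top 179.0 far disc 311.0
0.12 0.002 disc c [390. 453.] diam 339 far flange top 168.0 far disc 297.0
lower far [391.89254025 131.0997421 ]
```

The cover rim is at z 0.116 and the cover sits 0.7 mm short in the tool. It needs +3 mm along tool x and about 16 mm down to contact.

Emit:
{"fn": "jog_arm", "kwargs": {
  "motion": [
    {"offset":[2,0,3],"twist":[0,0,0],"grip":40},
    {"offset":[3,0,8],"twist":[0,0,0],"grip":40},
    {"offset":[3,0,11],"twist":[0,0,0],"grip":40},
    {"offset":[3,0,12.5],"twist":[0,0,0],"grip":40},
    {"offset":[3,0,13],"twist":[0,0,0],"grip":40},
    {"offset":[3,0,13],"twist":[0,0,0],"grip":40},
    {"offset":[3,0,13],"twist":[0,0,0],"grip":40}
  ]
}}

```text
time_s: 10.4
tool_pos: [0.6292, -0.1061, 0.1163]
tool_rot: [3.142, 0.0, 0.192]
force: [-0.1, -0.1, -0.8]
finger_gap: 0.0459
finger_force: 52.0
```

```bash
python3 - <<'E'
from h import *
o=bot.observe();print(o["force"].round(2))
delta([.6287,-.1075,.1133],.19)
E
```

```text
[-0.09 -0.12 -0.79]
t 10.4 pos [ 0.6292 -0.1061  0.1163] rot [3.142 0.    0.192] offset [-0.8  1.3  3. ] twist [0.    0.    0.002]
```

Emit:
{"fn": "jog_arm", "kwargs": {
  "motion": [
    {"offset":[-0.5,0.8,0.5],"twist":[0,0,0],"grip":40},
    {"offset":[-0.5,0.8,1],"twist":[0,0,0],"grip":40},
    {"offset":[-0.5,0.8,1.5],"twist":[0,0,0],"grip":40},
    {"offset":[-0.5,0.8,2],"twist":[0,0,0],"grip":40},
    {"offset":[-0.5,0.8,2.5],"twist":[0,0,0],"grip":40},
    {"offset":[-0.5,0.8,2.5],"twist":[0,0,0],"grip":40},
    {"offset":[-0.5,0.8,2.5],"twist":[0,0,0],"grip":40}
  ]
}}

```text
time_s: 10.98
tool_pos: [0.6289, -0.1071, 0.1138]
tool_rot: [3.142, 0.0, 0.192]
force: [-1.2, 0.6, -2.1]
finger_gap: 0.0459
finger_force: 52.0
```

Emit:
{"fn": "jog_arm", "kwargs": {
  "motion": [
    {"offset":[0,0,0.5],"twist":[0,0,0],"grip":40},
    {"offset":[0,0,1],"twist":[0,0,0],"grip":40},
    {"offset":[0,0,1.2],"twist":[0,0,0],"grip":40},
    {"offset":[0,0,1.2],"twist":[0,0,0],"grip":40}
  ]
}}

```text
time_s: 11.32
tool_pos: [0.6288, -0.107, 0.1125]
tool_rot: [-3.142, 0.0, 0.192]
force: [-0.7, 0.8, -1.4]
finger_gap: 0.046
finger_force: 52.0
```

Emit:
{"fn": "jog_arm", "kwargs": {
  "motion": [
    {"offset":[0,0,0.5],"twist":[0,0,0],"grip":40},
    {"offset":[0,0,1],"twist":[0,0,0],"grip":40},
    {"offset":[0,0,1],"twist":[0,0,0],"grip":40}
  ]
}}

```text
time_s: 11.57
tool_pos: [0.629, -0.1071, 0.1121]
tool_rot: [3.141, -0.0, 0.192]
force: [-0.9, -0.2, 0.9]
finger_gap: 0.0457
finger_force: 52.3
```

Emit:
{"fn": "jog_arm", "kwargs": {
  "motion": [
    {"offset":[0,0,0.5],"twist":[0,0,0],"grip":40},
    {"offset":[0,0,0.7],"twist":[0,0,0],"grip":40},
    {"offset":[0,0,0.7],"twist":[0,0,0],"grip":40}
  ]
}}

```text
time_s: 11.82
tool_pos: [0.6291, -0.107, 0.1121]
tool_rot: [3.141, -0.001, 0.192]
force: [-2.4, 0.8, 4.9]
finger_gap: 0.0462
finger_force: 52.9
```

Firm contact (4.9 N). Ease off, open and lift.

Emit:
{"fn": "jog_arm", "kwargs": {
  "motion": [
    {"offset":[0,0,-0.6],"twist":[0,0,0],"grip":40},
    {"offset":[0,0,-0.6],"twist":[0,0,0],"grip":60},
    {"offset":[0,0,-0.6],"twist":[0,0,0],"grip":80},
    {"offset":[0,0,-0.6],"twist":[0,0,0],"grip":100},
    {"offset":[0,0,-0.6],"twist":[0,0,0],"grip":100},
    {"offset":[0,0,-0.6],"twist":[0,0,0],"grip":100},
    {"offset":[0,0,-0.6],"twist":[0,0,0],"grip":100},
    {"offset":[0,0,-0.6],"twist":[0,0,0],"grip":100},
    {"offset":[0,0,-15],"twist":[0,0,0],"grip":100},
    {"offset":[0,0,-45],"twist":[0,0,0],"grip":100},
    {"offset":[0,0,-80],"twist":[0,0,0],"grip":100},
    {"offset":[-10,0,-110],"twist":[0,0,0],"grip":100},
    {"offset":[-30,0,-120],"twist":[0,0,0],"grip":100},
    {"offset":[-30,0,-120],"twist":[0,0,0],"grip":100},
    {"offset":[-30,0,-120],"twist":[0,0,0],"grip":100}
  ]
}}

```text
time_s: 13.07
tool_pos: [0.5996, -0.113, 0.232]
tool_rot: [3.141, -0.002, 0.191]
force: [-0.2, 0.7, 0.2]
finger_gap: 0.0858
finger_force: 0.0
```

```bash
python3 - <<'E'
from h import *
import pickle
c=bot.camera_info("wrist");im=bot.snapshot("wrist");pickle.dump(c,open("w7.pkl","wb"))
u,v=proj(c,[.628,-.1075,.1]).astype(int)
v0=max(0,v-110);u0=max(0,u-170);print(u0,v0)
cv2.imwrite("pics/w7.png",cv2.resize(im[v0:v0+200,u0:u0+266,::-1],None,fx=3,fy=3,interpolation=cv2.INTER_CUBIC))
ax=np.array([.982,.189,0]);ay=np.array([-.189,.982,0])
for n,p,r in[("lower rim",[.628,-.1075,.1],.031),("cover rim top",[.628,-.1075,.104],.031),("cover top",[.628,-.1075,.14],.0235)]:
    p=np.array(p);print(n,[((proj(c,p+d*r)-[u0,v0])*3).round(0).tolist() for d in(0*ax,ax,-ax,ay,-ay)])
delta([.6,-.1,.2],.19)
E
```

```text
84 40
lower rim [[512.0, 331.0], [512.0, 224.0], [512.0, 431.0], [408.0, 331.0], [616.0, 331.0]]
cover rim top [[512.0, 333.0], [512.0, 225.0], [512.0, 435.0], [407.0, 333.0], [618.0, 333.0]]
cover top [[512.0, 357.0], [512.0, 264.0], [512.0, 444.0], [421.0, 356.0], [603.0, 357.0]]
t 13.12 pos [ 0.5995 -0.1127  0.2307] rot [-3.141 -0.     0.192] offset [  2.9 -12.4  30.7] twist [-0.    -0.     0.002]
```

View pics/w7.png

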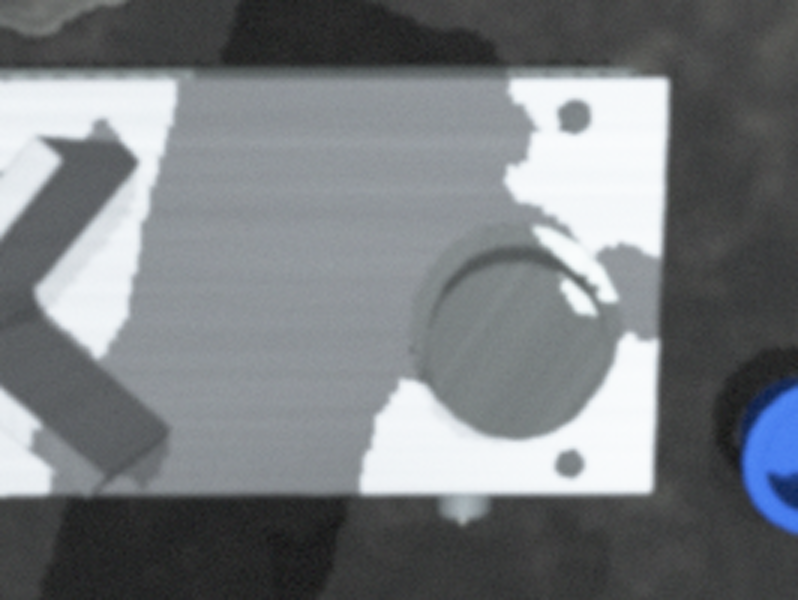

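The cover stands on the lower cup with a single flange outline visible: flange left 412, far edge 219, top disc centre (517,347), all within about 2 mm of prediction. So the pair is concentric and released. Now refining seat and pair, and planning the push with the fingers as a cradle (yaw -1.38, so the wrist camera trails behind).

```bash
python3 - <<'E'
from h import *
import pickle
c=pickle.load(open("w7.pkl","rb"))
P=lambda x,y,z:ray(c,np.array([x,y])/3+[84,40],z)
pair=(P(412,335,.104)+P(622,335,.104))/2;top=P(517,347,.14);far=P(515,219,.104)-.031*np.array([.982,.189,0])
print("pair",pair.round(4),top.round(4),far.round(4))
e1,e2=P(137,160,.06),P(170,432,.06);ap=P(37,292,.06);r1,r2=P(668,78,.06),P(653,494,.06)
t=P(300,70,.06),P(300,494,.06)
print("yaw",[np.arctan2((a-b)[1],(a-b)[0]).round(3) for a,b in((e1,e2),(r1,r2))])
y=np.array([-.189,.982,0])
print("seat est",((e1+e2)/2-.0042*y).round(4),(ap-.0438*y).round(4),((r1+r2)/2+.17*y).round(4),np.linalg.norm(r1-r2).round(3),np.linalg.norm(e1-e2).round(3))
b=pickle.load(open("w4.pkl","rb"));print("beaker",ray(b,np.array([680,205])/1.5,0).round(3))
x=np.array([.982,.189,0]);S=np.array([.609,.010,.06])
print("pair in shaker",((top-S)@x).round(4),((top-S)@y).round(4))
p=S-.175*y-.004*x;print(p);delta([p[0],p[1],.23],.19-np.pi/2);print(bot.observe()["qpos"].round(2))
E
```

```text
pair [ 0.6278 -0.109   0.104 ] [ 0.6307 -0.1083  0.14  ] [ 0.6297 -0.1079  0.104 ]
yaw [np.float64(0.199), np.float64(0.201)]
seat est [0.609 0.008 0.06 ] [0.6123 0.0081 0.06  ] [0.6094 0.0112 0.06  ] 0.139 0.091
beaker [ 0.705 -0.315  0.   ]
pair in shaker -0.0011 -0.1203
[ 0.638147 -0.162606  0.06    ]
t 13.12 pos [ 0.5995 -0.1127  0.2307] rot [-3.141 -0.     0.192] offset [28.4 56.3  0.7] twist [-0.    -0.     1.572]
[-0.19  0.41  0.08  1.24  0.    2.76]
```

The yaw needs the long way round for joint 6 (range), about -4.71 rad about tool z. There is plenty of time, so I'll rotate while moving behind the pair at height, gripper to 47 %.

Emit:
{"fn": "jog_arm", "kwargs": {
  "motion": [
    {"offset":[3,6,0],"twist":[0,0,-0.12],"grip":47},
    {"offset":[6,12,0],"twist":[0,0,-0.24],"grip":47},
    {"offset":[9,18,0],"twist":[0,0,-0.36],"grip":47},
    {"offset":[12,24,0],"twist":[0,0,-0.48],"grip":47},
    {"offset":[15,30,0],"twist":[0,0,-0.6],"grip":47},
    {"offset":[18,36,0],"twist":[0,0,-0.72],"grip":47},
    {"offset":[21,42,0],"twist":[0,0,-0.84],"grip":47},
    {"offset":[24,48,0],"twist":[0,0,-0.96],"grip":47},
    {"offset":[27,54,0],"twist":[0,0,-1.08],"grip":47},
    {"offset":[29,56,0],"twist":[0,0,-1.2],"grip":47},
    {"offset":[29,56,0],"twist":[0,0,-1.32],"grip":47},
    {"offset":[29,56,0],"twist":[0,0,-1.44],"grip":47},
    {"offset":[29,56,0],"twist":[0,0,-1.56],"grip":47},
    {"offset":[29,56,0],"twist":[0,0,-1.68],"grip":47},
    {"offset":[29,56,0],"twist":[0,0,-1.8],"grip":47},
    {"offset":[29,56,0],"twist":[0,0,-1.92],"grip":47},
    {"offset":[29,56,0],"twist":[0,0,-2.04],"grip":47},
    {"offset":[29,56,0],"twist":[0,0,-2.16],"grip":47},
    {"offset":[29,56,0],"twist":[0,0,-2.28],"grip":47},
    {"offset":[29,56,0],"twist":[0,0,-2.4],"grip":47}
  ]
}}

```text
time_s: 14.78
tool_pos: [0.6385, -0.1618, 0.2284]
tool_rot: [-3.141, -0.003, 2.598]
force: [0.0, 0.5, 0.2]
finger_gap: 0.04
finger_force: 0.0
```

Emit:
{"fn": "jog_arm", "kwargs": {
  "motion": [
    {"offset":[0,0,0],"twist":[0,0,-0.12],"grip":47},
    {"offset":[0,0,0],"twist":[0,0,-0.24],"grip":47},
    {"offset":[0,0,0],"twist":[0,0,-0.36],"grip":47},
    {"offset":[0,0,0],"twist":[0,0,-0.48],"grip":47},
    {"offset":[0,0,0],"twist":[0,0,-0.6],"grip":47},
    {"offset":[0,0,0],"twist":[0,0,-0.72],"grip":47},
    {"offset":[0,0,0],"twist":[0,0,-0.84],"grip":47},
    {"offset":[0,0,0],"twist":[0,0,-0.96],"grip":47},
    {"offset":[0,0,0],"twist":[0,0,-1.08],"grip":47},
    {"offset":[0,0,0],"twist":[0,0,-1.2],"grip":47},
    {"offset":[0,0,0],"twist":[0,0,-1.32],"grip":47},
    {"offset":[0,0,0],"twist":[0,0,-1.44],"grip":47},
    {"offset":[0,0,0],"twist":[0,0,-1.56],"grip":47},
    {"offset":[0,0,0],"twist":[0,0,-1.68],"grip":47},
    {"offset":[0,0,0],"twist":[0,0,-1.8],"grip":47},
    {"offset":[0,0,0],"twist":[0,0,-1.92],"grip":47},
    {"offset":[0,0,0],"twist":[0,0,-2.04],"grip":47},
    {"offset":[0,0,0],"twist":[0,0,-2.16],"grip":47},
    {"offset":[0,0,0],"twist":[0,0,-2.28],"grip":47},
    {"offset":[0,0,0],"twist":[0,0,-2.31],"grip":47}
  ]
}}

```text
time_s: 16.45
tool_pos: [0.6386, -0.1618, 0.2284]
tool_rot: [3.139, 0.002, -1.377]
force: [-0.2, 0.1, -0.0]
finger_gap: 0.0402
finger_force: 0.0
```

```bash
python3 - <<'E'
from h import *
S=np.array([.609,.010]);y=np.array([-.189,.982]);x=np.array([.982,.189])
p=S-.175*y-.002*x
print(p,bot.observe()["finger_gap"],bot.observe()["qpos"].round(2));delta([p[0],p[1],.078],.19-np.pi/2)
E
```

```text
[ 0.640111 -0.162228] 0.040237428055477927 [-0.25  0.5   0.23  1.3   0.   -2.01]
t 16.45 pos [ 0.6386 -0.1618  0.2284] rot [ 3.139e+00  2.000e-03 -1.377e+00] offset [  1.   -1.8 150.4] twist [0.003 0.002 0.004]
```

Emit:
{"fn": "jog_arm", "kwargs": {
  "motion": [
    {"offset":[1,-1.5,35],"twist":[0,0,0],"grip":47},
    {"offset":[1,-1.5,75],"twist":[0,0,0],"grip":47},
    {"offset":[1,-1.5,110],"twist":[0,0,0],"grip":47},
    {"offset":[1,-1.5,135],"twist":[0,0,0],"grip":47},
    {"offset":[1,-1.5,147],"twist":[0,0,0],"grip":47},
    {"offset":[1,-1.5,148],"twist":[0,0,0],"grip":47},
    {"offset":[1,-1.5,148],"twist":[0,0,0],"grip":47},
    {"offset":[1,-1.5,148],"twist":[0,0,0],"grip":47}
  ]
}}

```text
time_s: 17.12
tool_pos: [0.641, -0.1629, 0.0829]
tool_rot: [-3.141, -0.0, -1.381]
force: [0.6, 0.4, 0.2]
finger_gap: 0.0401
finger_force: 0.0
```

Emit:
{"fn": "jog_arm", "kwargs": {
  "motion": [
    {"offset":[-3,0,0],"twist":[0,0,0],"grip":47},
    {"offset":[-6,0,0],"twist":[0,0,0],"grip":47},
    {"offset":[-9,0,0],"twist":[0,0,0],"grip":47},
    {"offset":[-12,0,0],"twist":[0,0,0],"grip":47},
    {"offset":[-15,0,0],"twist":[0,0,0],"grip":47},
    {"offset":[-18,0,0],"twist":[0,0,0],"grip":47},
    {"offset":[-20,0,0],"twist":[0,0,0],"grip":47},
    {"offset":[-22,0,0],"twist":[0,0,0],"grip":47},
    {"offset":[-24,0,0],"twist":[0,0,0],"grip":47},
    {"offset":[-26,0,0],"twist":[0,0,0],"grip":47},
    {"offset":[-28,0,0],"twist":[0,0,0],"grip":47},
    {"offset":[-30,0,0],"twist":[0,0,0],"grip":47}
  ]
}}

```text
time_s: 18.12
tool_pos: [0.6347, -0.1335, 0.0829]
tool_rot: [-3.141, -0.0, -1.382]
force: [0.4, -1.9, 0.6]
finger_gap: 0.0403
finger_force: 0.6
```

```bash
python3 - <<'E'
from h import *
o=bot.observe();print(o["force"].round(2),o["finger_gap"],o["finger_force"])
S=np.array([.609,.010]);y=np.array([-.189,.982]);x=np.array([.982,.189]);d=o["tool_pos"][:2]-S
print("shaker xy",(d@x).round(4),(d@y).round(4))
c=bot.camera_info("top");print(proj(c,[.629,-.108,.14]))
im=bot.snapshot("wrist");print(im.shape)
delta([.609,.01,.08],.19-np.pi/2)
E
```

```text
[ 0.36 -1.86  0.64] 0.040275045458569844 0.625122596975416
shaker xy -0.0019 -0.1458
[277.50944116 158.61302278]
(384, 512, 3)
t 18.17 pos [ 0.6346 -0.133   0.0829] rot [-3.142  0.    -1.381] offset [-145.3   -1.8    3. ] twist [-0.  0. -0.]
```

Contact at 1.9 N, with the pair cradled. Pushing on along the middle line.

Emit:
{"fn": "jog_arm", "kwargs": {
  "motion": [
    {"offset":[-3,0,0],"twist":[0,0,0],"grip":47},
    {"offset":[-7,0,0],"twist":[0,0,0],"grip":47},
    {"offset":[-12,-0.2,0],"twist":[0,0,0],"grip":47},
    {"offset":[-17,-0.3,0],"twist":[0,0,0],"grip":47},
    {"offset":[-22,-0.5,0],"twist":[0,0,0],"grip":47},
    {"offset":[-27,-0.6,0],"twist":[0,0,0],"grip":47},
    {"offset":[-32,-0.8,0],"twist":[0,0,0],"grip":47},
    {"offset":[-37,-0.9,0],"twist":[0,0,0],"grip":47},
    {"offset":[-42,-1.1,0],"twist":[0,0,0],"grip":47},
    {"offset":[-47,-1.2,0],"twist":[0,0,0],"grip":47},
    {"offset":[-52,-1.4,0],"twist":[0,0,0],"grip":47},
    {"offset":[-57,-1.5,0],"twist":[0,0,0],"grip":47},
    {"offset":[-62,-1.7,0],"twist":[0,0,0],"grip":47},
    {"offset":[-67,-1.8,0],"twist":[0,0,0],"grip":47},
    {"offset":[-72,-2,0],"twist":[0,0,0],"grip":47},
    {"offset":[-77,-2,0],"twist":[0,0,0],"grip":47},
    {"offset":[-82,-2,0],"twist":[0,0,0],"grip":47},
    {"offset":[-86,-2,0],"twist":[0,0,0],"grip":47},
    {"offset":[-89,-2,0],"twist":[0,0,0],"grip":47},
    {"offset":[-92,-2,0],"twist":[0,0,0],"grip":47}
  ]
}}

```text
time_s: 19.83
tool_pos: [0.6192, -0.0424, 0.0829]
tool_rot: [3.142, -0.0, -1.381]
force: [0.2, -1.1, 0.7]
finger_gap: 0.0399
finger_force: 0.7
```

Emit:
{"fn": "jog_arm", "kwargs": {
  "motion": [
    {"offset":[-2,0,0],"twist":[0,0,0],"grip":47},
    {"offset":[-4,0,0],"twist":[0,0,0],"grip":47},
    {"offset":[-6,0,0],"twist":[0,0,0],"grip":47},
    {"offset":[-8,0,0],"twist":[0,0,0],"grip":47},
    {"offset":[-9,0,0],"twist":[0,0,0],"grip":47},
    {"offset":[-10,0,0],"twist":[0,0,0],"grip":47}
  ]
}}

```text
time_s: 20.33
tool_pos: [0.6174, -0.0328, 0.0829]
tool_rot: [-3.142, -0.0, -1.381]
force: [0.4, -0.9, -0.0]
finger_gap: 0.0405
finger_force: 0.7
```

```bash
cat > s.py <<'E'
from h import *
o=bot.observe();print(o["force"].round(2),o["torque"].round(2),o["finger_gap"],o["finger_force"])
S=np.array([.609,.010]);y=np.array([-.189,.982]);x=np.array([.982,.189]);d=o["tool_pos"][:2]-S
print("t",o["time_s"],"shaker xy",(d@x).round(4),(d@y).round(4),o["tool_pos"].round(4),"force along y",(o["force"][:2]@y).round(2))
E
python3 s.py
```

```text
[ 0.45 -0.93 -0.05] [-0.23 -0.06 -0.05] 0.04045104878006622 0.6633778876857832
t 20.3333 shaker xy 0.0001 -0.0436 [ 0.6174 -0.0328  0.0829] force along y -1.0
```

Still sliding at about 1 N. Creep on in small steps until the force rises.

Emit:
{"fn": "jog_arm", "kwargs": {
  "motion": [
    {"offset":[-1,0,0],"twist":[0,0,0],"grip":47},
    {"offset":[-2,0,0],"twist":[0,0,0],"grip":47},
    {"offset":[-3,0,0],"twist":[0,0,0],"grip":47},
    {"offset":[-4,0,0],"twist":[0,0,0],"grip":47},
    {"offset":[-5,0,0],"twist":[0,0,0],"grip":47}
  ]
}}

```text
time_s: 20.75
tool_pos: [0.6164, -0.0279, 0.0829]
tool_rot: [3.142, -0.0, -1.381]
force: [0.7, -0.7, 0.6]
finger_gap: 0.0402
finger_force: 0.7
```

Emit:
{"fn": "jog_arm", "kwargs": {
  "motion": [
    {"offset":[-1,0,0],"twist":[0,0,0],"grip":47},
    {"offset":[-2,0,0],"twist":[0,0,0],"grip":47},
    {"offset":[-2,0,0],"twist":[0,0,0],"grip":47}
  ]
}}

```text
time_s: 21.0
tool_pos: [0.616, -0.0257, 0.0829]
tool_rot: [-3.142, 0.0, -1.381]
force: [0.8, -0.8, 0.3]
finger_gap: 0.04
finger_force: 0.5
```

```bash
python3 s.py
```

```text
[ 0.81 -0.83  0.3 ] [-0.15 -0.01 -0.01] 0.040027056902074 0.4522718139924109
t 21.0 shaker xy 0.0001 -0.0364 [ 0.616  -0.0257  0.0829] force along y -0.97
```

Emit:
{"fn": "jog_arm", "kwargs": {
  "motion": [
    {"offset":[-1,0,0],"twist":[0,0,0],"grip":47},
    {"offset":[-2,0,0],"twist":[0,0,0],"grip":47},
    {"offset":[-3,0,0],"twist":[0,0,0],"grip":47},
    {"offset":[-3,0,0],"twist":[0,0,0],"grip":47}
  ]
}}

```text
time_s: 21.33
tool_pos: [0.6154, -0.0229, 0.0829]
tool_rot: [3.142, 0.0, -1.381]
force: [0.4, -0.3, 0.9]
finger_gap: 0.04
finger_force: 0.5
```

```bash
python3 s.py
```

```text
[ 0.44 -0.32  0.87] [-0.15 -0.07 -0.02] 0.04002165184559126 0.4681931805680506
t 21.3333 shaker xy 0.0001 -0.0335 [ 0.6154 -0.0229  0.0829] force along y -0.4
```

Emit:
{"fn": "jog_arm", "kwargs": {
  "motion": [
    {"offset":[-1,0,0],"twist":[0,0,0],"grip":47},
    {"offset":[-2,0,0],"twist":[0,0,0],"grip":47},
    {"offset":[-2,0,0],"twist":[0,0,0],"grip":47}
  ]
}}

```text
time_s: 21.58
tool_pos: [0.6154, -0.0218, 0.0829]
tool_rot: [-3.141, -0.002, -1.382]
force: [0.7, -5.0, 0.5]
finger_gap: 0.0398
finger_force: 2.0
```

Emit:
{"fn": "jog_arm", "kwargs": {
  "motion": [
    {"offset":[-1,0,0],"twist":[0,0,0],"grip":47},
    {"offset":[-2,0,0],"twist":[0,0,0],"grip":47},
    {"offset":[-2,0,0],"twist":[0,0,0],"grip":47}
  ]
}}

```text
time_s: 21.83
tool_pos: [0.6158, -0.0208, 0.0831]
tool_rot: [-3.14, -0.004, -1.382]
force: [2.2, -6.3, -1.5]
finger_gap: 0.0399
finger_force: 3.8
```

```bash
python3 s.py
```

```text
[ 2.17 -6.29 -1.48] [-1.34 -0.54 -0.01] 0.03989484257086263 3.7698297297174577
t 21.8333 shaker xy 0.0009 -0.0315 [ 0.6158 -0.0208  0.0831] force along y -6.59
```

Emit:
{"fn": "jog_arm", "kwargs": {
  "motion": [
    {"offset":[-1,0,0],"twist":[0,0,0],"grip":47},
    {"offset":[-2,0,0],"twist":[0,0,0],"grip":47},
    {"offset":[-2,0,0],"twist":[0,0,0],"grip":47},
    {"offset":[-2,0,0],"twist":[0,0,0],"grip":47}
  ]
}}

```text
time_s: 22.17
tool_pos: [0.6159, -0.0205, 0.0832]
tool_rot: [-3.14, -0.007, -1.383]
force: [2.5, -10.2, -1.6]
finger_gap: 0.0402
finger_force: 5.7
```

```bash
python3 s.py; python3 - <<'E'
from h import *
# numeric check of the pair's place in the top view (no viewing): edges of the cover top disc / flange
im=bot.snapshot("top");cv2.imwrite("top_seat.png",im[:,:,::-1])
c=bot.camera_info("top");print(proj(c,[.609,.01,.14]),proj(c,[.609,.01,.104]))
E
```

```text
[  2.49 -10.24  -1.56] [-2.09 -0.61 -0.01] 0.04016404303390994 5.689213894656859
t 22.1667 shaker xy 0.001 -0.0313 [ 0.6159 -0.0205  0.0832] force along y -10.53
[240.07365322 165.68690083] [240.27746474 167.72880097]
```

Seated: 10.5 N along y with under 0.3 mm movement, and only about 0.5 N sideways, so both faces bear. Back off, rise, and close the fingers.

Emit:
{"fn": "jog_arm", "kwargs": {
  "motion": [
    {"offset":[2,0,0],"twist":[0,0,0],"grip":47},
    {"offset":[5,0,0],"twist":[0,0,0],"grip":47},
    {"offset":[12,0,0],"twist":[0,0,0],"grip":47},
    {"offset":[24,0,0],"twist":[0,0,0],"grip":47},
    {"offset":[40,0,0],"twist":[0,0,0],"grip":47},
    {"offset":[54,0,0],"twist":[0,0,0],"grip":47},
    {"offset":[55,0,-30],"twist":[0,0,0],"grip":0},
    {"offset":[55,0,-70],"twist":[0,0,0],"grip":0},
    {"offset":[55,0,-110],"twist":[0,0,0],"grip":0},
    {"offset":[55,0,-150],"twist":[0,0,0],"grip":0},
    {"offset":[55,0,-190],"twist":[0,0,0],"grip":0},
    {"offset":[55,0,-230],"twist":[0,0,0],"grip":0},
    {"offset":[55,0,-260],"twist":[0,0,0],"grip":0},
    {"offset":[55,0,-270],"twist":[0,0,0],"grip":0},
    {"offset":[55,0,-270],"twist":[0,0,0],"grip":0},
    {"offset":[55,0,-270],"twist":[0,0,0],"grip":0}
  ]
}}

```text
time_s: 23.55
tool_pos: [0.6251, -0.0722, 0.353]
tool_rot: [-3.141, -0.0, -1.382]
force: [-0.0, 0.7, -0.0]
finger_gap: -0.0002
finger_force: 0.0
```

```bash
python3 s.py; python3 - <<'E'
from h import *
im=bot.snapshot("top");cv2.imwrite("top_seat.png",im[:,:,::-1])
w=bot.camera_info("wrist");im=bot.snapshot("wrist");cv2.imwrite("w8.png",im[:,:,::-1])
S=np.array([.6095,.0125,0]);x=np.array([.982,.189,0])
for z,r in((.104,.031),(.14,.0235)):
    print(z,proj(w,S+[0,0,z]).round(1),np.linalg.norm(proj(w,S+[0,0,z]+x*r)-proj(w,S+[0,0,z])).round(1))
g=cv2.GaussianBlur(cv2.cvtColor(im,cv2.COLOR_RGB2GRAY),(5,5),1)
h=cv2.HoughCircles(g,cv2.HOUGH_GRADIENT,1,5,param1=60,param2=14,minRadius=20,maxRadius=60);print(None if h is None else h[0][:8].round(1).tolist())
y=np.array([-.189,.982,0]);p=S+y*.137;delta([p[0],p[1],.345],.19-np.pi/2)
E
```

```text
[-0.02  0.7  -0.05] [ 0.01 -0.01 -0.05] -0.0001825946846642662 0.0
t 23.55 shaker xy 0.0003 -0.0838 [ 0.6251 -0.0722  0.353 ] force along y 0.69
0.104 [254.4 221. ] 22.8
0.14 [254.3 232.1] 18.8
[[187.5, 250.5, 52.70000076293945], [71.5, 322.5, 44.400001525878906], [79.5, 334.5, 58.29999923706055], [300.5, 38.5, 22.100000381469727], [82.5, 329.5, 53.900001525878906], [182.5, 243.5, 43.79999923706055], [102.5, 304.5, 59.400001525878906], [188.5, 244.5, 49.400001525878906]]
t 23.65 pos [ 0.6241 -0.0718  0.3509] rot [ 3.139e+00  1.000e-03 -1.382e+00] offset [-222.5   -1.3    6.2] twist [ 0.003  0.001 -0.001]
```

Now across, over the open clamp, to above the near side of the handle.

Emit:
{"fn": "jog_arm", "kwargs": {
  "motion": [
    {"offset":[-20,0,0],"twist":[0,0,0],"grip":0},
    {"offset":[-45,0,0],"twist":[0,0,0],"grip":0},
    {"offset":[-75,0,0],"twist":[0,0,0],"grip":0},
    {"offset":[-105,0,0],"twist":[0,0,0],"grip":0},
    {"offset":[-135,-1,0],"twist":[0,0,0],"grip":0},
    {"offset":[-165,-1,0],"twist":[0,0,0],"grip":0},
    {"offset":[-190,-1,0],"twist":[0,0,0],"grip":0},
    {"offset":[-210,-1,0],"twist":[0,0,0],"grip":0},
    {"offset":[-222,-1,0],"twist":[0,0,0],"grip":0},
    {"offset":[-222,-1,20],"twist":[0,0,0],"grip":0},
    {"offset":[-222,-1,30],"twist":[0,0,0],"grip":0},
    {"offset":[-222,-1,30],"twist":[0,0,0],"grip":0},
    {"offset":[-222,-1,30],"twist":[0,0,0],"grip":0}
  ]
}}

```text
time_s: 24.73
tool_pos: [0.5831, 0.1464, 0.3214]
tool_rot: [3.138, -0.0, -1.382]
force: [0.1, 0.2, 0.3]
finger_gap: -0.0004
finger_force: 0.0
```

```bash
cat > hd.py <<'E'
from h import *
o=bot.observe();R=Ro.from_euler("xyz",o["tool_rot"])
S=np.array([.6095,.0125]);y=np.array([-.189,.982]);x=np.array([.982,.189])
d=o["tool_pos"][:2]-S;print("t",o["time_s"],"x,y,z mm",(d@x*1e3).round(1),(d@y*1e3).round(1),(o["tool_pos"][2]*1e3).round(1),"F",(o["force"][:2]@y).round(1),o["force"][2].round(1),"rot",o["tool_rot"].round(3))
for th in np.arange(1.05,-.11,-.1):
    c=np.array([122,160])+85*np.array([np.cos(th),np.sin(th)])+9.5*np.array([-np.sin(th),np.cos(th)])-[11,0]
    print(round(th,2),"offs x,z",round(-(c[0]-d@y*1e3),1),round(o["tool_pos"][2]*1e3-c[1],1),end="; ")
E
python3 hd.py
python3 - <<'E'
from h import *
im=bot.snapshot("scene");c=bot.camera_info("scene")
S=np.array([.6095,.0125,.06]);y=np.array([-.189,.982,0])
p0=cv2.imread("sceneraw.png")
for th in(.93,1.05):
  for r in(.06,.085,.105):
    q=proj(c,S+y*(.122+r*np.cos(th))+[0,0,.1+r*np.sin(th)]).round().astype(int);print("grip",th,r,q,p0[q[1]-1:q[1]+2,q[0]-1:q[0]+2].mean().round(0))
print(proj(c,S+y*.122+[0,0,.1]))
E
```

```text
t 24.7333 x,y,z mm -0.6 136.5 321.4 F 0.2 0.3 rot [ 3.138 -0.    -1.382]
1.05 offs x,z -8.6 82.9; 0.95 offs x,z -16.2 86.7; 0.85 offs x,z -23.5 91.3; 0.75 offs x,z -30.2 96.5; 0.65 offs x,z -36.4 102.4; 0.55 offs x,z -42.0 108.9; 0.45 offs x,z -46.9 115.9; 0.35 offs x,z -51.1 123.3; 0.25 offs x,z -54.5 131.1; 0.15 offs x,z -57.2 139.3; 0.05 offs x,z -58.9 147.6; -0.05 offs x,z -59.9 156.1; grip 0.93 0.06 [178 197] 63.0
grip 0.93 0.085 [173 193] 51.0
grip 0.93 0.105 [168 190] 99.0
grip 1.05 0.06 [180 195] 15.0
grip 1.05 0.085 [175 190] 16.0
grip 1.05 0.105 [171 186] 33.0
[191.2878557  206.11455684]
```

The handle's predicted line lands on the dark grip in the first scene picture (raw about (175,190), θ≈1.05), so the geometry fits. Descend beside it and begin the swing.

Emit:
{"fn": "jog_arm", "kwargs": {
  "motion": [
    {"offset":[0,0,30],"twist":[0,0,0],"grip":0},
    {"offset":[0,0,55],"twist":[0,0,0],"grip":0},
    {"offset":[0,0,72],"twist":[0,0,0],"grip":0},
    {"offset":[0,0,80],"twist":[0,0,0],"grip":0},
    {"offset":[-4,0,82],"twist":[0,0,0],"grip":0},
    {"offset":[-8,0,83],"twist":[0,0,0],"grip":0},
    {"offset":[-10.5,0,84],"twist":[0,0,0],"grip":0},
    {"offset":[-13,0,85],"twist":[0,0,0],"grip":0},
    {"offset":[-16,0,86.5],"twist":[0,0,0],"grip":0},
    {"offset":[-18.5,0,88],"twist":[0,0,0],"grip":0},
    {"offset":[-21,0,89.5],"twist":[0,0,0],"grip":0},
    {"offset":[-23.5,0,91.3],"twist":[0,0,0],"grip":0}
  ]
}}

```text
time_s: 25.78
tool_pos: [0.5803, 0.1708, 0.233]
tool_rot: [-3.139, 0.001, -1.381]
force: [-0.3, -1.5, 5.6]
finger_gap: 0.0
finger_force: 2.5
```

```bash
python3 hd.py
```

```text
t 25.7833 x,y,z mm 1.2 161.0 233.0 F -1.4 5.6 rot [-3.139e+00  1.000e-03 -1.381e+00]
1.05 offs x,z 15.9 -5.5; 0.95 offs x,z 8.3 -1.7; 0.85 offs x,z 1.0 2.8; 0.75 offs x,z -5.7 8.1; 0.65 offs x,z -11.9 14.0; 0.55 offs x,z -17.5 20.4; 0.45 offs x,z -22.4 27.4; 0.35 offs x,z -26.6 34.9; 0.25 offs x,z -30.0 42.7; 0.15 offs x,z -32.6 50.9; 0.05 offs x,z -34.4 59.2; -0.05 offs x,z -35.4 67.7;
```

Contact at about 6 N, following as planned. Continue the arc.

Emit:
{"fn": "jog_arm", "kwargs": {
  "motion": [
    {"offset":[-2,0,3.5],"twist":[0,0,0],"grip":0},
    {"offset":[-4,0,6],"twist":[0,0,0],"grip":0},
    {"offset":[-6,0,8.3],"twist":[0,0,0],"grip":0},
    {"offset":[-8,0,10],"twist":[0,0,0],"grip":0},
    {"offset":[-10,0,12],"twist":[0,0,0],"grip":0},
    {"offset":[-12,0,14],"twist":[0,0,0],"grip":0},
    {"offset":[-14,0,16.2],"twist":[0,0,0],"grip":0},
    {"offset":[-16,0,18.4],"twist":[0,0,0],"grip":0},
    {"offset":[-17.5,0,20.5],"twist":[0,0,0],"grip":0},
    {"offset":[-19.2,0,23],"twist":[0,0,0],"grip":0},
    {"offset":[-21,0,25.2],"twist":[0,0,0],"grip":0},
    {"offset":[-22.4,0,27.5],"twist":[0,0,0],"grip":0},
    {"offset":[-24,0,30],"twist":[0,0,0],"grip":0},
    {"offset":[-25.3,0,32.5],"twist":[0,0,0],"grip":0},
    {"offset":[-26.6,0,35],"twist":[0,0,0],"grip":0},
    {"offset":[-27.8,0,37.5],"twist":[0,0,0],"grip":0},
    {"offset":[-29,0,40],"twist":[0,0,0],"grip":0},
    {"offset":[-30,0,42.7],"twist":[0,0,0],"grip":0}
  ]
}}

```text
time_s: 27.28
tool_pos: [0.5743, 0.2012, 0.1899]
tool_rot: [-3.139, 0.003, -1.381]
force: [-0.2, 2.3, 5.6]
finger_gap: 0.0002
finger_force: 2.3
```

```bash
python3 hd.py
```

```text
t 27.2833 x,y,z mm 1.0 191.9 189.9 F 2.3 5.6 rot [-3.139e+00  3.000e-03 -1.381e+00]
1.05 offs x,z 46.9 -48.6; 0.95 offs x,z 39.2 -44.8; 0.85 offs x,z 32.0 -40.3; 0.75 offs x,z 25.2 -35.0; 0.65 offs x,z 19.0 -29.2; 0.55 offs x,z 13.4 -22.7; 0.45 offs x,z 8.5 -15.7; 0.35 offs x,z 4.3 -8.2; 0.25 offs x,z 0.9 -0.4; 0.15 offs x,z -1.7 7.8; 0.05 offs x,z -3.5 16.1; -0.05 offs x,z -4.4 24.6;
```

Emit:
{"fn": "jog_arm", "kwargs": {
  "motion": [
    {"offset":[-0.5,0,2.5],"twist":[0,0,0],"grip":0},
    {"offset":[-1,0,5],"twist":[0,0,0],"grip":0},
    {"offset":[-1.7,0,7.8],"twist":[0,0,0],"grip":0},
    {"offset":[-2.2,0,10],"twist":[0,0,0],"grip":0},
    {"offset":[-2.7,0,12],"twist":[0,0,0],"grip":0},
    {"offset":[-3,0,14],"twist":[0,0,0],"grip":0},
    {"offset":[-3.5,0,16],"twist":[0,0,0],"grip":0},
    {"offset":[-3.5,0,18],"twist":[0,0,0],"grip":0},
    {"offset":[-3.5,0,19],"twist":[0,0,0],"grip":0},
    {"offset":[-3.5,0,19],"twist":[0,0,0],"grip":0}
  ]
}}

```text
time_s: 28.12
tool_pos: [0.5735, 0.2043, 0.1703]
tool_rot: [-3.14, 0.002, -1.381]
force: [-0.2, 3.5, 5.6]
finger_gap: 0.0
finger_force: 2.6
```

```bash
python3 hd.py
```

```text
t 28.1167 x,y,z mm 0.9 195.2 170.3 F 3.5 5.6 rot [-3.140e+00  2.000e-03 -1.381e+00]
1.05 offs x,z 50.1 -68.1; 0.95 offs x,z 42.4 -64.3; 0.85 offs x,z 35.2 -59.8; 0.75 offs x,z 28.4 -54.5; 0.65 offs x,z 22.2 -48.7; 0.55 offs x,z 16.7 -42.2; 0.45 offs x,z 11.8 -35.2; 0.35 offs x,z 7.6 -27.7; 0.25 offs x,z 4.2 -19.9; 0.15 offs x,z 1.5 -11.8; 0.05 offs x,z -0.3 -3.4; -0.05 offs x,z -1.2 5.1;
```

θ≈0.01 with no stop felt yet. Press on gently.

Emit:
{"fn": "jog_arm", "kwargs": {
  "motion": [
    {"offset":[0,0,1],"twist":[0,0,0],"grip":0},
    {"offset":[0,0,2],"twist":[0,0,0],"grip":0},
    {"offset":[0,0,3],"twist":[0,0,0],"grip":0},
    {"offset":[0,0,3],"twist":[0,0,0],"grip":0}
  ]
}}

```text
time_s: 28.45
tool_pos: [0.5736, 0.2045, 0.1692]
tool_rot: [-3.139, 0.003, -1.381]
force: [-3.3, 2.5, 13.9]
finger_gap: -0.0001
finger_force: 6.9
```

```bash
python3 hd.py | head -1
```

```text
t 28.45 x,y,z mm 1.0 195.3 169.2 F 3.1 13.9 rot [-3.139e+00  3.000e-03 -1.381e+00]
```

Stop felt (13.9 N, bar level). A touch more, then lift away.

Emit:
{"fn": "jog_arm", "kwargs": {
  "motion": [
    {"offset":[0,0,1.5],"twist":[0,0,0],"grip":0},
    {"offset":[0,0,1.5],"twist":[0,0,0],"grip":0},
    {"offset":[0,0,1.5],"twist":[0,0,0],"grip":0},
    {"offset":[0,0,-5],"twist":[0,0,0],"grip":0},
    {"offset":[0,0,-25],"twist":[0,0,0],"grip":0},
    {"offset":[0,0,-60],"twist":[0,0,0],"grip":0},
    {"offset":[0,0,-100],"twist":[0,0,0],"grip":0},
    {"offset":[0,0,-130],"twist":[0,0,0],"grip":0},
    {"offset":[0,0,-130],"twist":[0,0,0],"grip":0},
    {"offset":[0,0,-130],"twist":[0,0,0],"grip":0}
  ]
}}

```text
time_s: 29.28
tool_pos: [0.5741, 0.2027, 0.2982]
tool_rot: [-3.139, -0.001, -1.382]
force: [-0.4, -0.7, -1.0]
finger_gap: 0.0001
finger_force: 0.0
```

```bash
python3 hd.py | head -1; python3 - <<'E'
from h import *
S=np.array([.6095,.0125,.06]);y=np.array([-.189,.982,0]);x=np.array([.982,.189,0])
for n in("scene","top"):
    im=bot.snapshot(n).astype(int);c=bot.camera_info(n)
    for th in(0,.1,.3):
        print(n,"grip th",th,[im[v-1:v+2,u-1:u+2].mean().round(0) for u,v in (proj(c,S+y*(.122+r*np.cos(th))+[0,0,.1+r*np.sin(th)]).round().astype(int) for r in(.06,.085,.105))])
w=bot.camera_info("wrist");im=bot.snapshot("wrist");cv2.imwrite("w9.png",im[:,:,::-1])
for p,n in((S+[0,0,.08],"cover top"),(S+[0,0,.044],"rim")):print(n,proj(w,p).round(1))
g=cv2.GaussianBlur(cv2.cvtColor(im,cv2.COLOR_RGB2GRAY),(5,5),1)
u,v=proj(w,S+[0,0,.044])
h=cv2.HoughCircles(g,cv2.HOUGH_GRADIENT,1,4,param1=60,param2=10,minRadius=22,maxRadius=48)
if h is not None: print([k.round(1).tolist() for k in h[0] if np.hypot(k[0]-u,k[1]-v)<25][:6])
a=proj(w,S+[0,0,.044]+x*.031);b=proj(w,S+[0,0,.08]+x*.0235);print("exp radii",abs(a-[u,v]),abs(b-proj(w,S+[0,0,.08])))
E
```

```text
t 29.2833 x,y,z mm 1.1 193.5 298.2 F -0.6 -1.0 rot [-3.139e+00 -1.000e-03 -1.382e+00]
scene grip th 0 [np.float64(35.0), np.float64(17.0), np.float64(19.0)]
scene grip th 0.1 [np.float64(43.0), np.float64(41.0), np.float64(37.0)]
scene grip th 0.3 [np.float64(78.0), np.float64(105.0), np.float64(158.0)]
top grip th 0 [np.float64(46.0), np.float64(25.0), np.float64(41.0)]
top grip th 0.1 [np.float64(49.0), np.float64(24.0), np.float64(41.0)]
top grip th 0.3 [np.float64(49.0), np.float64(26.0), np.float64(34.0)]
cover top [253.9 -54.3]
rim [254.1 -36. ]
[]
exp radii [3.35861886e+01 1.44489812e-02] [2.89554701e+01 1.72710572e-02]
```

The handle reads level (dark at θ=0, bright at 0.3) and the arm is clear. Handing in.

```bash
python3 -c "
from plant import bot
print(bot.sign_off())"
```

```text
the job is handed in; nothing more can be done
None
```

I handed the job in at about 29 s of the 69 s allowed: slug in the cup, cover set on it, pair pushed into the V-block until both faces bore, handle pressed to its stop. The seating and clamping rest on force readings and a handle-angle check, since my picture budget was used up before the push; `sign_off` returned no verdict.

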